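Stop-button check on the repair bench

ROBOT

A 6-joint arm with a two-finger parallel gripper is mounted at the origin on the work surface. World frame = base frame: x ahead of the robot, y to its left, z up, the work surface at z = 0. Lengths are in m, angles in rad, forces in N, time in s.
With the tool pointing down it reaches from about 0.375 to 0.975 m from the base axis. Payload 3.8 kg.
Tool frame: the origin (TCP) lies midway between the tips of the shut fingers; the grasp point (between the pads) lies 19 mm behind it; z points along the fingers, y is the line along which they close (so a half turn about z gives the same grasp; the last joint's range is limited). The gripper opens to 85 mm and grips with 20 to 120 N. Pads are 22 mm wide; open, the fingers measure 114 mm over their backs; the gripper's body (76 mm by 85 mm) begins 54 mm behind the grasp point. The pads swing forward as they close: fully open they stand 13 mm farther back than shut.
Start: joints at [1.126, 0.264, 1.604, -0, 1.274, -0.037], TCP at [0.268, 0.62, 0.231] pointing down, gripper open.
Joint ranges: [-2.63, 2.63], [-0.94, 2.18], [0.31, 2.57], [-1.31, 4.45], [0, 2.66], [-2.55, 2.55]. Speed limits (rad/s): [2.57, 2.57, 3.14, 3.14, 3.14, 3.14].

INTERFACE

Orientations are given as a 3x3 rotation matrix whose columns are the frame's x, y, z axes.
In Python, from station import env gives the robot as it stands.
- The arm moves only by the shell command python3 -m handwheel 'ROWS' [FORCE]. ROWS is JSON, a list of rows, each an object of numbers: "ax", "ay", "az": the turn, a rotation vector about the world's x, y, z in rad; "tx", "ty", "tz": the shift along the world's x, y, z in m; "fingers": the opening, from 0 (shut) to 1 (fully open). A call has 1 to 5 rows; each row is the pose to reach, as a shift and turn from the pose commanded when the call began; what a row does not reach only later rows make up. A row lasts 1/12 s, in which the tool goes at most 41.7 mm and 7.16 degrees, less where a joint would pass 70% of its speed; a pose out of reach is approached as far as the arm can. A call with a gripper value outside its range is refused whole. The fingers move at their own pace and stop on an object; FORCE is the grip in N (left out, the last holds). Time passes only in rows, so rows that repeat a pose let the fingers close. It gives the time, the measured TCP pose, the force, the opening and the grip force at its end, in the units of the state.
- env.get_obs(): the state, without advancing time (a new reading comes with each control period).
- env.get_image(name): name is "scene" or "top"; returns (picture, depth): 480x640x3 uint8, blue, green, red; 480x640 float32, m along the optical axis (not along the pixel's ray), 0 where there is no reading.
- env.camera_info(name): a dict with "fovy" (degrees; the focal length in pixels is half the picture's height over the tangent of half this angle, whatever the lens; pixels are square), "cx", "cy" (the principal point, pixels), "world_from_camera" (4x4, takes a point from camera to world coordinates). Camera axes: x right, y up, looking along -z (the intrinsics and any distortion apply to the point x, -y, -z); pixel columns grow to the right and rows downward; lengths in m; the calibration is good to about 2 mm. A picture is of the moment at which its call begins. camera_info takes no time and is no camera call.
- env.hand_in(): hands the job in; it is judged then, once.
Trained networks look in the newest picture that a camera, given by its name, has taken for a name from the list of things; names that differ only in an ending like _2 or _b are one class to them, and where a whole thing is asked for, a point or a joint stands for the part that bears it (a point fixed in the world has none). Each returns a list of dicts, best first, with "conf" (0 to 1); they miss things now and then, are a little off and sometimes report something else, mostly with a low value. They report only what shows in the picture. A call takes as long as a camera call.
- env.regions_of(camera, target): "pixels" (480x640 bool, what is visible of it).
- env.pinpoint(camera, target): "location" ([x, y, z] in m, in the coordinates of the camera as it stood for that picture, good to about 4 mm: a listed point, or the origin of a listed thing).
The state is a dict: "clock": time; "q": joint angles; "qd": joint speeds; "effort": joint torques, N m; "eef_pos": TCP position; "tcp_rot": TCP orientation; "wrist_force": force on the tool from outside, world axes, zero at the start; "moment": the same for the moment, N m; "grip_width": finger opening in m; "grasp_force": force on a finger pad.
Only numpy, scipy, OpenCV 4.12 (cv2) and the standard library are available. Lean on these libraries where they do the work, as an engineer would, in place of code of your own. Each camera call takes 0.05 s, during which the arm holds its last target. There are 200 camera calls.

TASK

Check the stop button on the bench, then restart the supply: with the fingers closed, press the mushroom button fully in and take the hand off so that it stays latched, then twist it clockwise (seen from above) by pushing one of its ears with a fingertip until it springs back out. After that press the flat round start button on top of the bench supply all the way down and let it go. Grip nothing, and leave the tray, spool, can and screwdriver where they are.

Things in the scene. Friction and masses are not known exactly. Their poses are not given: they have to be found in the camera images.
- stop_head: Black mushroom head of the stop button; origin: centre of its flat top, z up, 97 mm above the bench when out; x runs through two opposite ears; the frame moves and turns with it. Disc 60 mm across (flat top 52), 22 mm thick. Ears at +x and -x: 14 mm wide (along y), reach 52 mm from the axis, 1 to 21 mm below the top. Clockwise pushes the +x ear to -y (or the -x ear to +y).
- stop_box: Fixed grey stop station that carries the mushroom button at its centre: box 110 x 110 x 50 mm on the bench; origin at the centre of its underside. Its top has a collar 52 mm across and 8 mm high round the button's 28 mm stem.
- stop_press (a joint): How far the stop head is pressed in, m: 0 out, 0.012 fully down. Springy: needs about 3 N to start and 7 to 8 N to go fully down; pressed past about 0.010 it latches and, let go, stays in at about 0.0095.
- stop_twist (a joint): Twist of the stop head, rad: 0 at rest, grows clockwise seen from above, stop at 0.85. The latch lets go at about 0.5 rad and the head then springs out; the twist springs back to 0 when let go. Takes about 0.06 N m to start and 0.15 N m at the end (2 to 4 N on an ear).
- supply: Fixed grey bench supply, 130 (x) x 170 (y) x 85 mm high, standing on the bench. Origin: centre of its underside; front (-x) with display and terminals. On its top, the start button at x = -25, y = +45 mm and a black dial (34 mm across, 16 mm high, not used) at x = -25, y = -45 mm.
- start_top (a point): Centre of the top face of the start button: a flat grey round button 32 mm across in a black ring 48 mm across and 12 mm high, on top of the supply; 107 mm above the bench when up (10 mm above the ring).
- start (a joint): How far the start button is pressed, m: 0 up, 0.006 fully down. Spring return, 5 N for full travel.
- tray: Loose clear parts tray, 60 x 80 x 25 mm; origin at the centre of its underside. Leave alone.
- spool: Loose metal spool, 54 mm across, 40 mm high; origin at the centre of its underside. Leave alone.
- can: Loose blue can, 56 mm across, 150 mm high; origin at the centre of its underside. Leave alone.
- driver: Loose screwdriver lying on the bench; origin on its underside, x along it. Leave alone.

How it is judged:
By the outcome, as a careful person would: the job done as asked, in the order asked, and still so for the second after the job is handed in, with the robot touching nothing.
It also fails if it takes over 64 s, if anything falls off the work surface, if the arm or the gripper's body presses on something with over 40 N, if the wrist force passes 120 N, or if a joint passes its speed limit or range.

## Working session

There is one attempt and no reset: what is moved stays moved. The work goes in short steps, Python scripts to look and compute and a shell command to move; the robot and the scene stay as the last step left them, time stands still between calls to the robot, and variables do not carry over. Pictures are saved under pics/ and viewed, at most 10 in all, crops included, and the job is handed in when it is done.

```bash
mkdir -p pics; cat > h.py <<'E'
import numpy as np,cv2
from station import env
def W(cam,p):
    T=np.array(env.camera_info(cam)["world_from_camera"]);return (T@np.r_[p,1])[:3]
def cloud(cam,d):
    i=env.camera_info(cam);f=240/np.tan(np.radians(i["fovy"])/2)
    v,u=np.mgrid[:480,:640]
    P=np.stack([(u-i["cx"])/f*d,-(v-i["cy"])/f*d,-d,np.ones_like(d)],-1)
    return (P@np.array(i["world_from_camera"]).T)[...,:3]
E
python3 - <<'E'
from h import *
for c in("scene","top"):
    im,d=env.get_image(c);cv2.imwrite(f"pics/{c}0.png",im)
    i=env.camera_info(c);print(c,{k:v for k,v in i.items() if k!="world_from_camera"},np.round(i["world_from_camera"],3).tolist())
    for t in("stop_head","stop_box","supply","start_top","tray","spool","can","driver"):
        print(t,[(round(r["conf"],2),W(c,r["location"]).round(3).tolist()) for r in env.pinpoint(c,t)[:2]])
print(env.get_obs())
E
```

```text
scene {'fovy': 53.39893661690793, 'cx': 312.19886783545985, 'cy': 237.3925294651119} [[0.043, -0.832, 0.553, 1.048], [0.999, 0.04, -0.018, 0.006], [-0.008, 0.553, 0.833, 0.79], [0.0, 0.0, 0.0, 1.0]]
stop_head [(0.57, [0.486, -0.193, 0.1])]
stop_box [(0.96, [0.486, -0.193, -0.002]), (0.3, [0.744, -0.173, 0.004])]
supply [(0.72, [0.506, 0.194, -0.002]), (0.44, [0.499, 0.245, 0.106])]
start_top [(0.71, [0.502, 0.244, 0.104])]
tray [(0.65, [0.37, -0.001, 0.002])]
spool [(0.88, [0.699, -0.015, 0.002])]
can [(0.6, [0.749, 0.172, -0.004])]
driver [(0.86, [0.743, -0.173, 0.003])]
top {'fovy': 46.435977798975806, 'cx': 319.8121526736631, 'cy': 232.85819393197642} [[-0.117, 0.971, -0.207, 0.334], [-0.993, -0.113, 0.03, 0.036], [0.006, 0.21, 0.978, 1.086], [0.0, 0.0, 0.0, 1.0]]
stop_head [(0.76, [0.486, -0.189, 0.094])]
stop_box [(0.67, [0.484, -0.187, 0.002])]
supply [(0.75, [0.506, 0.197, 0.005])]
start_top [(0.49, [0.5, 0.248, 0.111])]
tray [(0.78, [0.367, 0.001, 0.004])]
spool [(0.71, [0.694, -0.01, -0.001])]
can [(0.8, [0.747, 0.174, 0.001])]
driver [(0.69, [0.738, -0.172, -0.001])]
{'clock': 0.9, 'q': array([ 1.12609921e+00,  2.63840815e-01,  1.60395348e+00,  7.59449542e-06,
        1.27366515e+00, -3.68816323e-02]), 'qd': array([ 0.00082396, -0.00069361, -0.00207513,  0.00247325, -0.00129466,
       -0.00057477]), 'effort': array([ 5.07466175e-04, -5.15053010e+01, -3.67726564e+01,  1.32440878e-04,
        4.88157675e-04, -3.56480626e-06]), 'eef_pos': array([0.26771016, 0.61967709, 0.23134481]), 'tcp_rot': array([[-9.17988522e-01,  3.96606947e-01,  5.07479384e-05],
       [ 3.96606950e-01,  9.17988514e-01,  1.23374868e-04],
       [ 2.34530505e-06,  1.33383698e-04, -9.99999991e-01]]), 'wrist_force': array([ 0.55465195, -0.70687429,  0.13393948]), 'moment': array([ 0.01279255, -0.03738655,  0.00873756]), 'grasp_force': 0.0, 'grip_width': 0.085237727294421}
```

View pics/scene0.png

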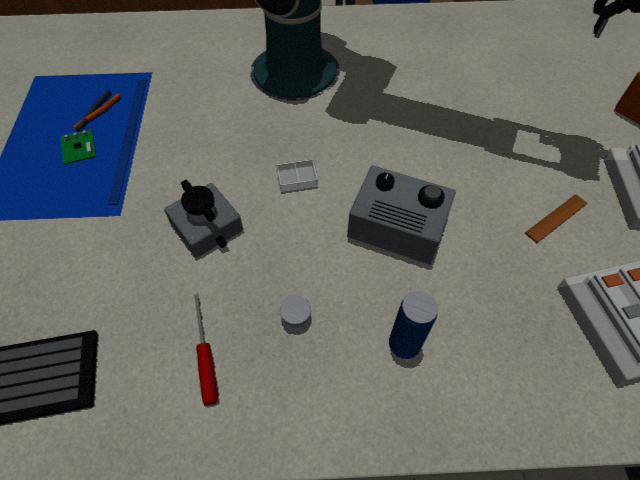

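View pics/top0.png

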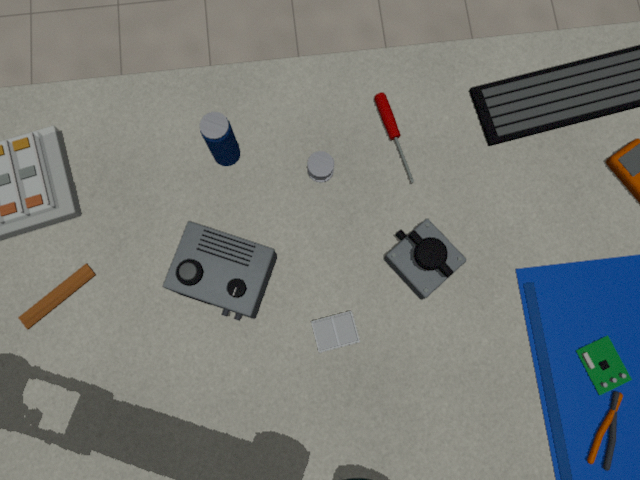

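```bash
python3 - <<'E'
from h import *
for c in("scene","top"):
    im,d=env.get_image(c);P=cloud(c,d)
    m=(abs(P[...,0]-.486)<.07)&(abs(P[...,1]+.19)<.07)&(P[...,2]>.08)&(P[...,2]<.11)
    q=P[m];ctr=np.array([.486,-.19])
    rr=np.hypot(*(q[:,:2]-ctr).T);top=q[rr<.024]
    print(c,"z",np.median(top[:,2]),"disc c",[np.mean([q[:,k].min(),q[:,k].max()]) for k in (0,1)])
    a=np.degrees(np.arctan2(q[:,1]-ctr[1],q[:,0]-ctr[0]))[rr>.038]
    h,e=np.histogram(a,36,(-180,180));print({int(x):int(n) for x,n in zip(e,h) if n})
    e2=q[rr>.038][:,:2];print("ears",[e2[e2[:,1]>-.19].mean(0).round(4),e2[e2[:,1]<-.19].mean(0).round(4)],[e2[e2[:,0]>.486].mean(0).round(4),e2[e2[:,0]<.486].mean(0).round(4)])
    m=(abs(P[...,0]-.5)<.03)&(abs(P[...,1]-.246)<.03)&(P[...,2]>.101)
    print("start",np.median(P[m],0))
E
```

```text
scene z 0.09725048862488356 disc c [np.float64(0.4884789304955331), np.float64(-0.18953250617497003)]
{-160: 4, -150: 18, -140: 17, 20: 32, 30: 54, 40: 10}
ears [array([ 0.5266, -0.1636]), array([ 0.4514, -0.2168])] [array([ 0.5266, -0.1636]), array([ 0.4514, -0.2168])]
start [0.50548818 0.243989   0.10621849]
top z 0.09731234404038425 disc c [np.float64(0.485216101738803), np.float64(-0.1878973544167239)]
{-160: 38, -150: 31, -140: 5, 20: 8, 30: 30, 40: 35}
ears [array([ 0.5209, -0.1615]), array([ 0.4477, -0.2124])] [array([ 0.5209, -0.1615]), array([ 0.4477, -0.2124])]
start [0.50092319 0.24576643 0.10643207]
```

Scene view: the mushroom head is at (198,200) with ears running to upper left and lower right. The supply is at (400,215), with the round start button at (432,195). The top view agrees, with the head at (430,253) and the start button at (189,271). The ear axis lies about 35° from world x.

```bash
python3 - <<'E'
from h import *
im,d=env.get_image("scene");P=cloud("scene",d);print(P[242,222],P[236,219],P[205,198])
im,d=env.get_image("top");P=cloud("top",d);print(P[235,400])
E
python3 -m handwheel '[{"tx":0.055,"ty":-0.2,"az":-0.55,"fingers":0},{"tx":0.055,"ty":-0.2,"az":-0.55,"fingers":0},{"tx":0.055,"ty":-0.2,"az":-0.55,"fingers":0},{"tx":0.055,"ty":-0.2,"az":-0.55,"fingers":0},{"tx":0.055,"ty":-0.2,"az":-0.55,"fingers":0}]' 40
```

```text
[ 0.54599491 -0.15005608  0.03007272] [ 0.53164552 -0.15674716  0.02965951] [ 0.50552786 -0.18574691  0.09510444]
[ 0.53617463 -0.14987096  0.02786061]schema error: expected keys ax, ay, az, tx, ty, tz, fingers
```

```bash
python3 -m handwheel '[{"tx":0.055,"ty":-0.2,"fingers":0},{"tx":0.055,"ty":-0.2,"fingers":0},{"tx":0.055,"ty":-0.2,"fingers":0},{"tx":0.055,"ty":-0.2,"fingers":0},{"tx":0.055,"ty":-0.2,"fingers":0}]'
```

```text
schema error: expected keys ax, ay, az, tx, ty, tz, fingers
```

```bash
python3 -m handwheel '[{"tx":0.055,"ty":-0.2,"fingers":0},{"tx":0.055,"ty":-0.2,"fingers":0},{"tx":0.055,"ty":-0.2,"fingers":0},{"tx":0.055,"ty":-0.2,"fingers":0},{"tx":0.055,"ty":-0.2,"fingers":0}]'; python3 -c "
from h import *
o=env.get_obs();print(o['eef_pos'],o['tcp_rot'],o['clock'],o['q'])"
```

```text
[0.26769377 0.61965651 0.23126985] [[-9.17990681e-01  3.96601953e-01 -1.36770733e-05]
 [ 3.96601953e-01  9.17990681e-01 -4.93822982e-06]
 [ 1.05969142e-05 -9.95760292e-06 -1.00000000e+00]] 1.1 [ 1.12610649e+00  2.63929744e-01  1.60398116e+00  1.06909706e-05
  1.27369209e+00 -3.68807034e-02]schema error: expected keys ax, ay, az, tx, ty, tz, fingers
```

```bash
python3 -m handwheel '[{"ax":0,"ay":0,"az":-0.55,"tx":0.055,"ty":-0.2,"tz":0,"fingers":0},{"ax":0,"ay":0,"az":-0.55,"tx":0.055,"ty":-0.2,"tz":0,"fingers":0},{"ax":0,"ay":0,"az":-0.55,"tx":0.055,"ty":-0.2,"tz":0,"fingers":0},{"ax":0,"ay":0,"az":-0.55,"tx":0.055,"ty":-0.2,"tz":0,"fingers":0},{"ax":0,"ay":0,"az":-0.55,"tx":0.055,"ty":-0.2,"tz":0,"fingers":0}]' 40
python3 -m handwheel '[{"ax":0,"ay":0,"az":0,"tx":0.055,"ty":-0.2,"tz":0,"fingers":0},{"ax":0,"ay":0,"az":0,"tx":0.055,"ty":-0.2,"tz":0,"fingers":0},{"ax":0,"ay":0,"az":0,"tx":0.055,"ty":-0.2,"tz":0,"fingers":0},{"ax":0,"ay":0,"az":0,"tx":0.055,"ty":-0.2,"tz":0,"fingers":0},{"ax":0,"ay":0,"az":0,"tx":0.055,"ty":-0.2,"tz":0,"fingers":0}]'
python3 -m handwheel '[{"ax":0,"ay":0,"az":0,"tx":0.055,"ty":-0.2,"tz":0,"fingers":0},{"ax":0,"ay":0,"az":0,"tx":0.055,"ty":-0.2,"tz":0,"fingers":0},{"ax":0,"ay":0,"az":0,"tx":0.055,"ty":-0.2,"tz":0,"fingers":0},{"ax":0,"ay":0,"az":0,"tx":0.055,"ty":-0.2,"tz":0,"fingers":0},{"ax":0,"ay":0,"az":0,"tx":0.055,"ty":-0.2,"tz":0,"fingers":0}]'; python3 -c "
from h import *
o=env.get_obs();print(o['eef_pos'],o['tcp_rot'],o['clock'],o['q'])"
```

```text
clock: 1.52
eef_pos: [0.3228, 0.4178, 0.2312]
tcp_rot: [[-0.571, 0.821, 0.0], [0.821, 0.571, -0.0], [-0.0, 0.0, -1.0]]
wrist_force: [1.1, 0.8, 0.7]
grip_width: 0.0255
grasp_force: 0.0
clock: 1.93
eef_pos: [0.3778, 0.2178, 0.2316]
tcp_rot: [[-0.576, 0.818, 0.001], [0.818, 0.576, 0.0], [-0.0, 0.001, -1.0]]
wrist_force: [0.4, 0.8, 0.2]
grip_width: -0.0003
grasp_force: 0.0
clock: 2.35
eef_pos: [0.4329, 0.0175, 0.2318]
tcp_rot: [[-0.575, 0.818, 0.002], [0.818, 0.575, -0.0], [-0.001, 0.001, -1.0]]
wrist_force: [1.2, 0.2, -0.1]
grip_width: -0.0004
grasp_force: 0.0
[0.43285128 0.01752202 0.23180231] [[-5.75225937e-01  8.17993148e-01  1.52671033e-03]
 [ 8.17994098e-01  5.75226613e-01 -4.06869276e-06]
 [-8.81532574e-04  1.24649962e-03 -9.99998835e-01]] 2.35 [-1.70694585e-02 -2.10898005e-01  2.08964670e+00  2.30875891e-05
  1.26131740e+00 -6.29957626e-01]
```

Very quick. I'll move over the button (0.487, -0.1885) and down to about 20 mm above it.

```bash
python3 -m handwheel '[{"ax":0,"ay":0,"az":0,"tx":0.054,"ty":-0.206,"tz":-0.03,"fingers":0},{"ax":0,"ay":0,"az":0,"tx":0.054,"ty":-0.206,"tz":-0.03,"fingers":0},{"ax":0,"ay":0,"az":0,"tx":0.054,"ty":-0.206,"tz":-0.03,"fingers":0},{"ax":0,"ay":0,"az":0,"tx":0.054,"ty":-0.206,"tz":-0.03,"fingers":0},{"ax":0,"ay":0,"az":0,"tx":0.054,"ty":-0.206,"tz":-0.03,"fingers":0}]'
python3 -m handwheel '[{"ax":0,"ay":0,"az":0,"tx":0,"ty":0,"tz":-0.03,"fingers":0},{"ax":0,"ay":0,"az":0,"tx":0,"ty":0,"tz":-0.06,"fingers":0},{"ax":0,"ay":0,"az":0,"tx":0,"ty":0,"tz":-0.086,"fingers":0},{"ax":0,"ay":0,"az":0,"tx":0,"ty":0,"tz":-0.086,"fingers":0},{"ax":0,"ay":0,"az":0,"tx":0,"ty":0,"tz":-0.086,"fingers":0}]'; python3 -c "
from h import *
im,d=env.get_image('scene');cv2.imwrite('pics/c1.png',cv2.resize(im[100:300,120:320],None,fx=2.8,fy=2.8))"
```

```text
clock: 2.77
eef_pos: [0.4852, -0.1822, 0.2023]
tcp_rot: [[-0.575, 0.818, 0.001], [0.818, 0.575, -0.0], [-0.001, 0.001, -1.0]]
wrist_force: [0.7, 0.3, 0.9]
grip_width: 0.0005
grasp_force: 0.0
clock: 3.18
eef_pos: [0.4835, -0.1794, 0.1149]
tcp_rot: [[-0.575, 0.818, -0.004], [0.818, 0.575, 0.002], [0.003, -0.002, -1.0]]
wrist_force: [1.2, 0.1, 0.1]
grip_width: -0.0004
grasp_force: 0.0
```

View pics/c1.png

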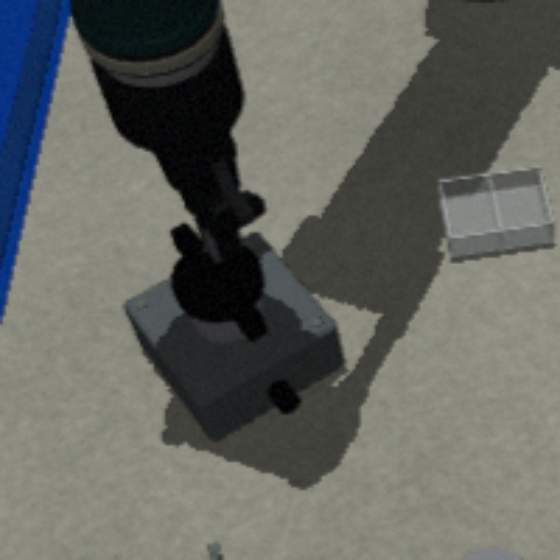

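The crop shows the closed fingertips at about (220,235), over the head at (218,280). The measured pose puts them 9 mm short in y, so I'll centre and then press.

```bash
python3 -m handwheel '[{"ax":0,"ay":0,"az":0,"tx":0.003,"ty":-0.009,"tz":0,"fingers":0},{"ax":0,"ay":0,"az":0,"tx":0.003,"ty":-0.009,"tz":0,"fingers":0},{"ax":0,"ay":0,"az":0,"tx":0.003,"ty":-0.009,"tz":-0.01,"fingers":0},{"ax":0,"ay":0,"az":0,"tx":0.003,"ty":-0.009,"tz":-0.02,"fingers":0},{"ax":0,"ay":0,"az":0,"tx":0.003,"ty":-0.009,"tz":-0.026,"fingers":0}]'
python3 -m handwheel '[{"ax":0,"ay":0,"az":0,"tx":0,"ty":0,"tz":-0.002,"fingers":0},{"ax":0,"ay":0,"az":0,"tx":0,"ty":0,"tz":-0.004,"fingers":0},{"ax":0,"ay":0,"az":0,"tx":0,"ty":0,"tz":-0.006,"fingers":0},{"ax":0,"ay":0,"az":0,"tx":0,"ty":0,"tz":-0.006,"fingers":0},{"ax":0,"ay":0,"az":0,"tx":0,"ty":0,"tz":-0.006,"fingers":0}]'
```

```text
clock: 3.65
eef_pos: [0.4895, -0.1896, 0.0907]
tcp_rot: [[-0.575, 0.818, 0.004], [0.818, 0.575, -0.002], [-0.003, 0.002, -1.0]]
wrist_force: [0.1, -1.0, 12.2]
grip_width: -0.0002
grasp_force: 6.3
clock: 4.07
eef_pos: [0.4894, -0.1895, 0.085]
tcp_rot: [[-0.576, 0.818, 0.003], [0.818, 0.576, -0.001], [-0.003, 0.001, -1.0]]
wrist_force: [0.8, -1.0, 5.2]
grip_width: -0.0002
grasp_force: 2.8
```

```bash
python3 -m handwheel '[{"ax":0,"ay":0,"az":0,"tx":0,"ty":0,"tz":-0.001,"fingers":0},{"ax":0,"ay":0,"az":0,"tx":0,"ty":0,"tz":-0.002,"fingers":0},{"ax":0,"ay":0,"az":0,"tx":0,"ty":0,"tz":-0.002,"fingers":0}]'
```

```text
clock: 4.32
eef_pos: [0.4897, -0.1896, 0.0848]
tcp_rot: [[-0.576, 0.818, 0.003], [0.818, 0.576, -0.001], [-0.003, 0.002, -1.0]]
wrist_force: [-3.0, 0.8, 17.0]
grip_width: -0.0001
grasp_force: 8.2
```

Bottomed out, so I'll lift off, move beside the ear and check the latch.

```bash
python3 -m handwheel '[{"ax":0,"ay":0,"az":0,"tx":0,"ty":0,"tz":0.03,"fingers":0},{"ax":0,"ay":0,"az":0,"tx":0,"ty":0,"tz":0.045,"fingers":0},{"ax":0,"ay":0,"az":0,"tx":0.023,"ty":0.053,"tz":0.045,"fingers":0},{"ax":0,"ay":0,"az":0,"tx":0.023,"ty":0.053,"tz":0.045,"fingers":0},{"ax":0,"ay":0,"az":0,"tx":0.023,"ty":0.053,"tz":0.045,"fingers":0}]'
python3 - <<'E'
from h import *
for c in("scene","top"):
    im,d=env.get_image(c);cv2.imwrite(f'pics/{c}2.png',im);P=cloud(c,d)
    q=P[(np.hypot(P[...,0]-.487,P[...,1]+.1885)<.055)&(P[...,2]>.075)&(P[...,2]<.1)]
    rr=np.hypot(q[:,0]-.487,q[:,1]+.1885);print(c,len(q),np.median(q[rr<.024][:,2]))
    e=q[rr>.038];s=e[:,0]>.487;print(e[s].mean(0),e[~s].mean(0))
E
```

```text
clock: 4.73
eef_pos: [0.5117, -0.1335, 0.1269]
tcp_rot: [[-0.577, 0.817, 0.0], [0.817, 0.577, 0.001], [0.001, 0.001, -1.0]]
wrist_force: [-0.4, -1.2, -0.4]
grip_width: 0.0001
grasp_force: 0.0
scene 871 0.08811107216881586
[ 0.52595266 -0.16360821  0.08400978] [ 0.452482   -0.21583847  0.0859093 ]
top 311 0.08802471587623373
[nan nan nan] [nan nan nan]<stdin>:6: RuntimeWarning: Mean of empty slice.
  ret = um.true_divide(
```

The head stays in at 0.088, so it's latched. Next I lower beside the ear.

```bash
python3 -m handwheel '[{"ax":0,"ay":0,"az":0,"tx":0,"ty":0,"tz":-0.02,"fingers":0},{"ax":0,"ay":0,"az":0,"tx":0,"ty":0,"tz":-0.04,"fingers":0},{"ax":0,"ay":0,"az":0,"tx":0,"ty":0,"tz":-0.056,"fingers":0},{"ax":0,"ay":0,"az":0,"tx":0,"ty":0,"tz":-0.056,"fingers":0},{"ax":0,"ay":0,"az":0,"tx":0,"ty":0,"tz":-0.056,"fingers":0}]'; python3 -c "
from h import *
im,d=env.get_image('scene');cv2.imwrite('pics/c3.png',cv2.resize(im[130:270,130:270],None,fx=4,fy=4))"
```

```text
clock: 5.25
eef_pos: [0.5091, -0.1361, 0.0696]
tcp_rot: [[-0.575, 0.818, -0.004], [0.818, 0.575, 0.001], [0.003, -0.003, -1.0]]
wrist_force: [-0.0, 0.1, -0.2]
grip_width: 0.0001
grasp_force: 0.0
```

View pics/c3.png

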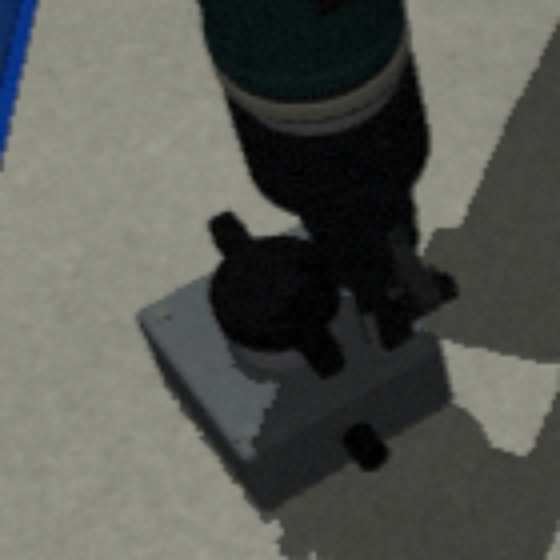

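The finger is at (390,325), clear of the ear at (320,345) on its counter-clockwise side. Now I push along the arc.

```bash
python3 -m handwheel '[{"ax":0,"ay":0,"az":0,"tx":0.007,"ty":-0.009,"tz":0.001,"fingers":0},{"ax":0,"ay":0,"az":-0.09,"tx":0.011,"ty":-0.012,"tz":0.001,"fingers":0},{"ax":0,"ay":0,"az":-0.18,"tx":0.014,"ty":-0.015,"tz":0.001,"fingers":0},{"ax":0,"ay":0,"az":-0.27,"tx":0.017,"ty":-0.0185,"tz":0.001,"fingers":0},{"ax":0,"ay":0,"az":-0.35,"tx":0.02,"ty":-0.022,"tz":0.001,"fingers":0}]'
```

```text
clock: 5.72
eef_pos: [0.5317, -0.1584, 0.0734]
tcp_rot: [[-0.255, 0.967, 0.001], [0.967, 0.255, 0.001], [0.0, 0.001, -1.0]]
wrist_force: [-2.3, 2.2, 1.3]
grip_width: 0.0001
grasp_force: 1.5
```

```bash
python3 -m handwheel '[{"ax":0,"ay":0,"az":-0.09,"tx":0.0025,"ty":-0.004,"tz":-0.001,"fingers":0},{"ax":0,"ay":0,"az":-0.18,"tx":0.0045,"ty":-0.008,"tz":-0.001,"fingers":0},{"ax":0,"ay":0,"az":-0.27,"tx":0.006,"ty":-0.012,"tz":-0.001,"fingers":0},{"ax":0,"ay":0,"az":-0.35,"tx":0.007,"ty":-0.0165,"tz":-0.001,"fingers":0},{"ax":0,"ay":0,"az":-0.35,"tx":0.007,"ty":-0.0165,"tz":-0.001,"fingers":0}]'
python3 - <<'E'
from h import *
im,d=env.get_image("scene");P=cloud("scene",d)
cv2.imwrite('pics/c4.png',cv2.resize(im[130:270,130:270],None,fx=4,fy=4))
q=P[(np.hypot(P[...,0]-.487,P[...,1]+.1885)<.055)&(P[...,2]>.075)&(P[...,2]<.105)]
rr=np.hypot(q[:,0]-.487,q[:,1]+.1885);print(np.median(q[rr<.024][:,2]))
e=q[rr>.038];e=e[e[:,0]<.487].mean(0);print(e,np.degrees(np.arctan2(-.1885-e[1],.487-e[0])))
E
```

```text
clock: 6.13
eef_pos: [0.54, -0.1756, 0.0728]
tcp_rot: [[0.09, 0.996, 0.003], [0.996, -0.09, -0.001], [-0.0, 0.003, -1.0]]
wrist_force: [0.5, 3.2, -0.6]
grip_width: 0.0001
grasp_force: 1.3
0.09727318579245448
[nan nan nan] nan<stdin>:6: RuntimeWarning: Mean of empty slice.
  ret = um.true_divide(
```

View pics/c4.png

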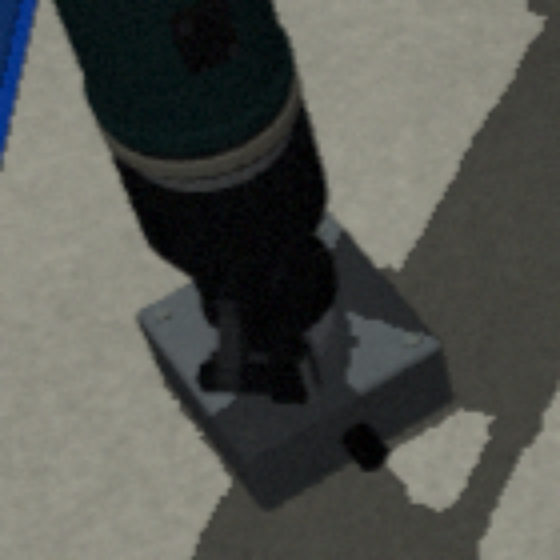

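The head has sprung up to 0.097, with the fingertip against the ear at (280,380). I'll reverse along the arc, step clear and lift.

```bash
python3 -m handwheel '[{"ax":0,"ay":0,"az":0.09,"tx":-0.001,"ty":0.0045,"tz":0,"fingers":0},{"ax":0,"ay":0,"az":0.18,"tx":-0.0025,"ty":0.0085,"tz":0,"fingers":0},{"ax":0,"ay":0,"az":0.27,"tx":-0.0045,"ty":0.0125,"tz":0,"fingers":0},{"ax":0,"ay":0,"az":0.35,"tx":-0.008,"ty":0.017,"tz":0,"fingers":0},{"ax":0,"ay":0,"az":0.44,"tx":-0.011,"ty":0.0205,"tz":0,"fingers":0}]'
python3 -m handwheel '[{"ax":0,"ay":0,"az":0.09,"tx":-0.003,"ty":0.0035,"tz":0,"fingers":0},{"ax":0,"ay":0,"az":0.18,"tx":-0.007,"ty":0.0075,"tz":0,"fingers":0},{"ax":0,"ay":0,"az":0.26,"tx":-0.011,"ty":0.011,"tz":0,"fingers":0},{"ax":0,"ay":0,"az":0.26,"tx":-0.016,"ty":0.019,"tz":0,"fingers":0},{"ax":0,"ay":0,"az":0.26,"tx":-0.018,"ty":0.022,"tz":0,"fingers":0}]'
python3 -m handwheel '[{"ax":0,"ay":0,"az":0,"tx":0,"ty":0.002,"tz":0.03,"fingers":0},{"ax":0,"ay":0,"az":0,"tx":0,"ty":0.002,"tz":0.07,"fingers":0},{"ax":0,"ay":0,"az":0,"tx":0,"ty":0.05,"tz":0.1,"fingers":0},{"ax":0,"ay":0,"az":0,"tx":0,"ty":0.09,"tz":0.1,"fingers":0},{"ax":0,"ay":0,"az":0,"tx":0,"ty":0.13,"tz":0.1,"fingers":0}]'
python3 - <<'E'
from h import *
for c in("scene","top"):
    im,d=env.get_image(c);P=cloud(c,d)
    q=P[(np.hypot(P[...,0]-.487,P[...,1]+.1885)<.055)&(P[...,2]>.075)&(P[...,2]<.105)]
    rr=np.hypot(q[:,0]-.487,q[:,1]+.1885);print(np.median(q[rr<.024][:,2]))
    e=q[rr>.038];s=e[:,0]>.487;print(e[s].mean(0),e[~s].mean(0))
cv2.imwrite('pics/top5.png',im)
E
```

```text
clock: 6.6
eef_pos: [0.5277, -0.1539, 0.0722]
tcp_rot: [[-0.352, 0.936, 0.002], [0.936, 0.352, -0.0], [-0.001, 0.001, -1.0]]
wrist_force: [0.2, 1.3, 0.4]
grip_width: 0.0001
grasp_force: 0.7
clock: 7.02
eef_pos: [0.5087, -0.1315, 0.0717]
tcp_rot: [[-0.575, 0.818, 0.0], [0.818, 0.575, -0.0], [-0.0, 0.0, -1.0]]
wrist_force: [-0.9, 0.8, 0.5]
grip_width: -0.0
grasp_force: 0.0
clock: 7.43
eef_pos: [0.5115, -0.0114, 0.175]
tcp_rot: [[-0.572, 0.82, 0.008], [0.82, 0.572, -0.001], [-0.005, 0.006, -1.0]]
wrist_force: [0.2, -0.5, -1.2]
grip_width: 0.0003
grasp_force: 0.0
0.09726268795235576
[ 0.5268024  -0.16344789  0.09093463] [ 0.45229469 -0.21601819  0.09502142]
0.09696749781206304
[ 0.52143846 -0.16114416  0.093669  ] [ 0.44827311 -0.2119995   0.09331068]
```

View pics/top5.png

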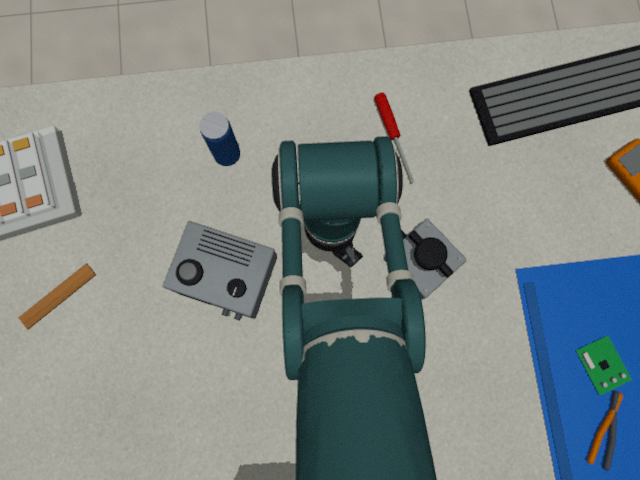

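The stop head is out at (430,253) with its ears back at rest, and everything else is undisturbed. The start button at (189,271) is next.

```bash
python3 -m handwheel '[{"ax":0,"ay":0,"az":0,"tx":-0.001,"ty":0.04,"tz":0,"fingers":0},{"ax":0,"ay":0,"az":0,"tx":-0.002,"ty":0.08,"tz":0,"fingers":0},{"ax":0,"ay":0,"az":0,"tx":-0.003,"ty":0.12,"tz":0,"fingers":0},{"ax":0,"ay":0,"az":0,"tx":-0.004,"ty":0.16,"tz":0,"fingers":0},{"ax":0,"ay":0,"az":0,"tx":-0.006,"ty":0.2,"tz":0,"fingers":0}]'
python3 -m handwheel '[{"ax":0,"ay":0,"az":0,"tx":0,"ty":0.04,"tz":0,"fingers":0},{"ax":0,"ay":0,"az":0,"tx":0,"ty":0.046,"tz":-0.01,"fingers":0},{"ax":0,"ay":0,"az":0,"tx":0,"ty":0.046,"tz":-0.035,"fingers":0},{"ax":0,"ay":0,"az":0,"tx":0,"ty":0.046,"tz":-0.035,"fingers":0},{"ax":0,"ay":0,"az":0,"tx":0,"ty":0.046,"tz":-0.035,"fingers":0}]'; python3 - <<'E'
from h import *
im,d=env.get_image("scene");cv2.imwrite('pics/c6.png',cv2.resize(im[110:270,340:500],None,fx=3.5,fy=3.5))
E
```

```text
clock: 7.95
eef_pos: [0.5031, 0.1894, 0.1711]
tcp_rot: [[-0.574, 0.819, 0.001], [0.819, 0.574, -0.0], [-0.001, 0.0, -1.0]]
wrist_force: [0.3, -0.7, -0.7]
grip_width: 0.0002
grasp_force: 0.0
clock: 8.37
eef_pos: [0.5014, 0.233, 0.134]
tcp_rot: [[-0.575, 0.818, -0.004], [0.818, 0.575, -0.002], [0.001, -0.005, -1.0]]
wrist_force: [1.0, -0.5, -0.4]
grip_width: 0.0003
grasp_force: 0.0
```

View pics/c6.png

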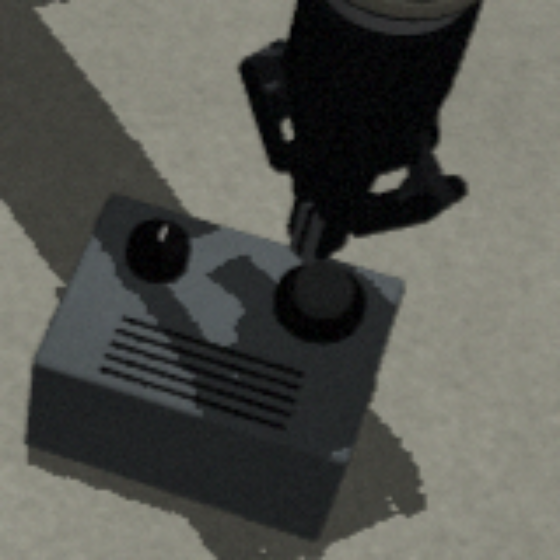

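The fingertip is at (318,245), just above the button at (322,295). I'll centre it and press.

```bash
python3 -m handwheel '[{"ax":0,"ay":0,"az":0,"tx":0.001,"ty":0.01,"tz":-0.005,"fingers":0},{"ax":0,"ay":0,"az":0,"tx":0.001,"ty":0.01,"tz":-0.01,"fingers":0},{"ax":0,"ay":0,"az":0,"tx":0.001,"ty":0.01,"tz":-0.02,"fingers":0},{"ax":0,"ay":0,"az":0,"tx":0.001,"ty":0.01,"tz":-0.026,"fingers":0},{"ax":0,"ay":0,"az":0,"tx":0.001,"ty":0.01,"tz":-0.029,"fingers":0}]'
python3 -m handwheel '[{"ax":0,"ay":0,"az":0,"tx":0,"ty":0,"tz":-0.002,"fingers":0},{"ax":0,"ay":0,"az":0,"tx":0,"ty":0,"tz":-0.004,"fingers":0},{"ax":0,"ay":0,"az":0,"tx":0,"ty":0,"tz":-0.006,"fingers":0},{"ax":0,"ay":0,"az":0,"tx":0,"ty":0,"tz":-0.006,"fingers":0},{"ax":0,"ay":0,"az":0,"tx":0,"ty":0,"tz":-0.006,"fingers":0}]'
```

```text
clock: 8.83
eef_pos: [0.5034, 0.2437, 0.1056]
tcp_rot: [[-0.575, 0.818, -0.001], [0.818, 0.575, -0.001], [0.0, -0.002, -1.0]]
wrist_force: [-0.7, -0.1, 2.1]
grip_width: 0.0003
grasp_force: 1.1
clock: 9.25
eef_pos: [0.5038, 0.244, 0.1013]
tcp_rot: [[-0.575, 0.818, -0.0], [0.818, 0.575, -0.001], [-0.0, -0.001, -1.0]]
wrist_force: [-2.3, -2.0, 4.1]
grip_width: 0.0002
grasp_force: 2.3
```

Nearly down. I'll press a little further to feel the stop.

```bash
python3 -m handwheel '[{"ax":0,"ay":0,"az":0,"tx":0,"ty":0,"tz":-0.001,"fingers":0},{"ax":0,"ay":0,"az":0,"tx":0,"ty":0,"tz":-0.002,"fingers":0},{"ax":0,"ay":0,"az":0,"tx":0,"ty":0,"tz":-0.002,"fingers":0}]'
```

```text
clock: 9.5
eef_pos: [0.504, 0.2441, 0.1009]
tcp_rot: [[-0.575, 0.818, -0.0], [0.818, 0.575, -0.0], [-0.0, -0.0, -1.0]]
wrist_force: [-6.1, -3.2, 14.6]
grip_width: 0.0
grasp_force: 6.8
```

Force rose to 14.6 N with no further travel, so it's fully down. I'll lift off and check.

```bash
python3 -m handwheel '[{"ax":0,"ay":0,"az":0,"tx":0,"ty":0,"tz":0.02,"fingers":0},{"ax":0,"ay":0,"az":0,"tx":0,"ty":0,"tz":0.05,"fingers":0},{"ax":0,"ay":0,"az":0,"tx":0,"ty":0,"tz":0.09,"fingers":0},{"ax":0,"ay":0,"az":0,"tx":0,"ty":0,"tz":0.12,"fingers":0},{"ax":0,"ay":0,"az":0,"tx":0,"ty":0,"tz":0.12,"fingers":0}]'
python3 -m handwheel '[{"ax":0,"ay":0,"az":0,"tx":0,"ty":0,"tz":0,"fingers":0},{"ax":0,"ay":0,"az":0,"tx":0,"ty":0,"tz":0,"fingers":0},{"ax":0,"ay":0,"az":0,"tx":0,"ty":0,"tz":0,"fingers":0},{"ax":0,"ay":0,"az":0,"tx":0,"ty":0,"tz":0,"fingers":0}]'
python3 - <<'E'
from h import *
im,d=env.get_image("scene");P=cloud("scene",d);cv2.imwrite('pics/scene7.png',im)
for x,y in((.504,.244),(.487,-.1885)):
    q=P[(np.hypot(P[...,0]-x,P[...,1]-y)<.012)&(P[...,2]<.12)&(P[...,2]>.07)];print(len(q),np.median(q[:,2]))
for t in("tray","spool","can","driver"):
    print(t,[(round(r["conf"],2),W("scene",r["location"]).round(3).tolist()) for r in env.pinpoint("scene",t)[:1]])
E
```

```text
clock: 9.92
eef_pos: [0.5087, 0.2464, 0.2273]
tcp_rot: [[-0.575, 0.818, 0.014], [0.818, 0.575, 0.006], [-0.003, 0.015, -1.0]]
wrist_force: [0.9, 0.9, 0.5]
grip_width: 0.0001
grasp_force: 0.0
clock: 10.25
eef_pos: [0.5029, 0.2438, 0.2167]
tcp_rot: [[-0.575, 0.818, -0.003], [0.818, 0.575, -0.001], [0.001, -0.003, -1.0]]
wrist_force: [0.0, 0.9, -0.2]
grip_width: -0.0001
grasp_force: 0.0
105 0.10662036364099381
99 0.09715894346066312
tray [(0.76, [0.371, -0.004, -0.002])]
spool [(0.92, [0.693, -0.014, 0.001])]
can [(0.88, [0.752, 0.174, -0.004])]
driver [(0.69, [0.744, -0.174, 0.003])]
```

View pics/scene7.png

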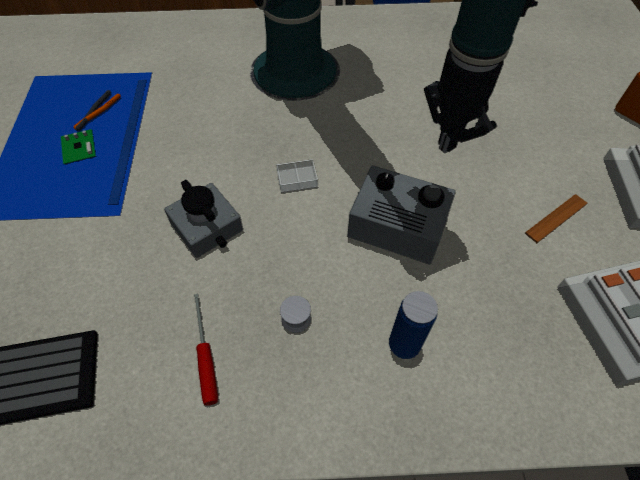

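The stop head at (198,200) and the start button at (432,195) are both up. The hand is clear, and the loose objects are where they were.

```bash
python3 -c "
from station import env
print(env.hand_in())"
```

```text
the job is handed in; nothing more can be done
None
```

The job is done and handed in at about 10 s on the robot's clock: the stop button was pressed until it latched and twisted clockwise until it sprang out. The start button was then pressed fully and let go, and the tray, spool, can and screwdriver were left in place.

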